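# Make up two ignition kits at the spares counter

### The job

Make up two ignition repair kits from the loose parts in the middle of the bench: into the blue tray with three compartments go the large coil (lying along the long compartment) and the distributor cap and the finned module (each in one of the two squarish compartments, either one); into the blue tray with two compartments go the small coil (lying along the longer compartment) and the starter pinion (in the shorter one). Every part must end up flat on the floor of its compartment, wholly inside it, the same way up as it stands now, let go and at rest; lower the parts into place, do not drop them, and leave the round orange lamp, the headlamp and the carton where they are.

Things in the scene. Friction and masses are not known exactly. Their poses are not given: they have to be found in the camera images.
- coil_large: Large ignition coil, lying: aluminium can, diameter 50, 85 long along x, brown tower at its +x end; 115 mm long over all, 53 high, 0.45 kg. Can axis 28 mm above the underside; a flat 40 x 40 foot, 8 high, under its middle stops rolling. Origin: mid-length, underside of foot, z up; x within 20 deg of world +y at the start. Grasp the can across y (50 mm) near the middle.
- coil_small: Small ignition coil, lying: aluminium can, diameter 36, 58 long along x, brown tower at its +x end; 80 mm long over all, 39 high, 0.2 kg. Can axis 21 mm above the underside; a flat 30 x 30 foot under its middle stops rolling. Origin: mid-length, underside of foot, z up; x within 20 deg of world +y at the start. Grasp the can across y (36 mm) near the middle.
- cap: Brown distributor cap: round body 60 mm in diameter, 34 mm high below a bevel, with five short plug towers on top (55 mm high over all), 0.12 kg. Origin: centre of the underside, z up. Any yaw; grasp across the 60 mm body.
- module: Finned aluminium ignition module: 76 (x) by 52 (y) mm baseplate 5 mm thick, block 60 by 52 mm on it with six fins along x on top, 32 mm high over all, 0.18 kg. Origin: centre of the underside, z up. At the start its x axis points roughly to world +y. Grasp across y (52 mm).
- pinion: Starter pinion: dark steel drum 46 mm in diameter and 27 mm high, with a small bright gear (about 32 mm in diameter) on top, 42 mm high over all, 0.22 kg. Origin: centre of the underside, z up. Any yaw; grasp across the 46 mm drum.
- tray3: Blue tray with grey floor, three compartments, fixed: 204 (x) by 178 (y) mm, floor 4 thick, walls and dividers 4 thick with tops 14 above the bench. Long compartment 196 (x) by 78 (y) inside, centre x 0, y +46; two squarish ones 96 (x) by 88 (y) inside, centres x -50 and +50, y -41. Origin: centre of the underside, on the bench, z up; yaw within 20 deg.
- tray2: Blue tray with grey floor, two compartments in a row, fixed: 192 (x) by 74 (y) mm, floor 4 thick, walls and divider 4 thick with tops 14 above the bench. Longer compartment 110 (x) by 66 (y) inside, centre x -37, y 0; shorter one 70 (x) by 66 (y) inside, centre x +57, y 0. Origin: centre of the underside, on the bench, z up; yaw within 20 deg.
- lamp: Bystander among the parts: round orange indicator lamp on a black rubber base, 64 mm in diameter, 27 mm high. Origin: centre of the underside. Not needed: leave it.
- headlamp: Bystander beyond the parts: round headlamp lying lens up, 110 mm in diameter, 62 mm high. Origin: centre of the underside. Leave it.
- carton: Bystander beyond the parts: open cardboard carton of small brown pieces, 90 (x) by 120 (y) by 50 (z) mm. Origin: centre of the underside. Leave it.
Not all that is in view belongs to the job. What is shaped like the cap but green or purple is not meant.

How it is judged:
By the outcome, as a careful person would: the job done as asked, in the order asked, and still so for the second after the job is handed in, with the robot touching nothing.
It also fails if it takes over 115 s, if anything falls off the work surface, if the arm or the gripper's body presses on something with over 40 N, if the wrist force passes 120 N, or if a joint passes its speed limit or range.

### The arm

A 7-joint arm with a two-finger parallel gripper is mounted at the origin on the work surface. World frame = base frame: x ahead of the robot, y to its left, z up, the work surface at z = 0. Lengths are in mm, angles in rad, forces in N, time in s.
With the tool pointing down it reaches from about 350 to 900 mm from the base axis. Payload 7.2 kg.
Tool frame: the origin (TCP) lies at the very end of the fingers, on their centre line; the grasp point (between the pads) lies 19 mm behind it (robot.grasp_offset is the distance from the TCP to the grasp point, in mm); z points along the fingers, y is the line along which they close (so a half turn about z gives the same grasp; the last joint's range is limited). The gripper opens to 85 mm and grips with 20 to 120 N. Pads are 22 mm wide; open, the fingers measure 114 mm over their backs; the gripper's body (76 mm by 85 mm) begins 54 mm behind the grasp point. The pads swing forward as they close: fully open they stand 13 mm farther back than shut.
Start: joints at [-1.37, 0.411, -0.013, 1.596, 0.006, 1.134, -0.082], TCP at [165.994, 602.558, 195.897] pointing down, gripper open.
Joint ranges: [-2.95, 2.95], [-0.29, 1.99], [-1.47, 1.44], [0.14, 2.54], [-1.03, 4.17], [0.13, 1.85], [-2.86, 2.86]. Speed limits (rad/s): [2.39, 2.39, 3.01, 3.01, 3.14, 3.14, 3.14].

### API

Orientations are given as [roll, pitch, yaw] about the fixed x, y, z axes, in that order (R = Rz(yaw) Ry(pitch) Rx(roll)).
In Python, from workcell import get_state, camera, camera_params, order, robot gives the robot as it stands.
- The arm moves only by the shell command python3 -m jog 'ROWS'. ROWS is JSON, a list of rows, each a list of 5 numbers: the opening, from 0 (shut) to 1 (fully open), then the shift along the world's x, y, z in mm, then the turn about the world's z in rad. In form: [[fingers, x, y, z, twist], ...]. A call has 1 to 5 rows; each row shifts and turns the commanded pose from where the row before left it; what a row does not reach is not made up. A row lasts 1/8 s, in which the tool goes at most 62.5 mm and 10.7 degrees, less where a joint would pass 70% of its speed; a pose out of reach is approached as far as the arm can. A call with a gripper value outside its range is refused whole. The fingers move at their own pace and stop on an object; the grip force is fixed at half the most. Time passes only in rows, so rows that do not move let the fingers close. It gives the time, the measured TCP pose, the force, the opening and the grip force at its end, in the units of the state.
- get_state(): the state, without advancing time (a new reading comes with each control period).
- camera(name): name is "scene" or "top"; returns the picture (420x560x3 uint8, blue, green, red); there is no depth.
- camera_params(name): a dict with "mtx" (3x3 intrinsics, pixels), "rvec" (rotation vector, rad) and "tvec" (3), from world to camera coordinates, as OpenCV has them. Camera axes: x right, y down, z forward; pixel columns grow to the right and rows downward; lengths in mm; the calibration is good to about 2 mm. A picture is of the moment at which its call begins. camera_params takes no time and is no camera call.
- order.close_job(): hands the job in; it is judged then, once.
The state is a dict: "time": time; "joints": joint angles; "qd": joint speeds; "tau": joint torques, N m; "tcp_pos": TCP position; "orientation": TCP orientation; "ft_force": force on the tool from outside, world axes, zero at the start; "wrist_torque": the same for the moment, N m; "finger_gap": opening from 0.0 (shut) to 1.0 (fully open); "grasp_force": force on a finger pad.
Only numpy, scipy, OpenCV 4.12 (cv2) and the standard library are available. Lean on these libraries where they do the work, as an engineer would, in place of code of your own. Each camera call takes 0.05 s, during which the arm holds its last target. There are 200 camera calls.

## Working session

There is one attempt and no reset: what is moved stays moved. The work goes in short steps, Python scripts to look and compute and a shell command to move; the robot and the scene stay as the last step left them, time stands still between calls to the robot, and variables do not carry over. Pictures are saved under pics/ and viewed, at most 14 in all, crops included, and the job is handed in when it is done.

```bash
mkdir -p pics; ls; python3 - <<'E'
from workcell import *
import cv2
for n in("scene","top"):
    cv2.imwrite(f"pics/{n}0.png",camera(n))
    p=camera_params(n);print(n,p)
s=get_state();print(s["time"],s["tcp_pos"],s["orientation"],s["finger_gap"])
E
```

```text
pics
scene {'mtx': array([[407.13048867,   0.        , 279.24293868],
       [  0.        , 407.13048867, 215.2916543 ],
       [  0.        ,   0.        ,   1.        ]]), 'rvec': array([ 1.1086682 ,  2.35007054, -1.07197106]), 'tvec': array([ 420.92495759, -272.32707201, 1342.79425743])}
top {'mtx': array([[463.31092485,   0.        , 268.15933108],
       [  0.        , 463.31092485, 210.61566092],
       [  0.        ,   0.        ,   1.        ]]), 'rvec': array([ 2.18628841, -2.15289941,  0.04152071]), 'tvec': array([ -21.79614799,  621.34687995, 1025.47088133])}
0.1 [165.87244843 602.078503   195.14013309] [-3.14014916e+00  1.05187081e-04  2.87285236e+00] 1.0020705656490139
```

View pics/top0.png

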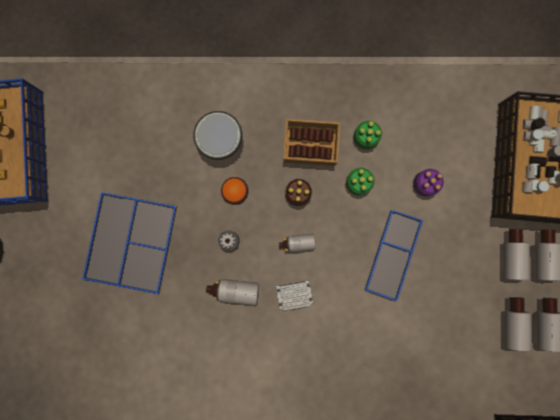

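View pics/scene0.png

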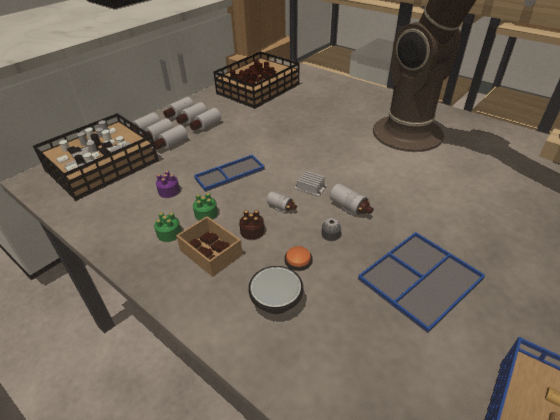

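Candidates in top view: coil_large (236,292), with lookalikes at the right edge (516,255), (548,255), (516,325) and (548,325). coil_small (299,243). Brown cap (298,193), with lookalikes green (368,133) and (360,181) and purple (429,183). Module (295,295). Pinion (228,241). Orange lamp (234,190). tray3 (130,243) and tray2 (394,255), with the blue crate at (20,140) also blue. I choose the loose parts in the middle and check them in a crop.

```bash
cat > h.py <<'E'
import numpy as np,cv2
from workcell import *
P={n:camera_params(n) for n in("scene","top")}
def rays(n,uv):
    p=P[n];R=cv2.Rodrigues(p["rvec"])[0]
    x=cv2.undistortPoints(np.float64(uv).reshape(-1,1,2),p["mtx"],None)[:,0]
    return -R.T@p["tvec"].ravel(),np.c_[x,np.ones(len(x))]@R
def onz(n,uv,z):
    c,d=rays(n,uv);return c+d*((z-c[2])/d[:,2])[:,None]
def proj(n,X):
    p=P[n];return cv2.projectPoints(np.float64(X).reshape(-1,1,3),p["rvec"],p["tvec"],p["mtx"],None)[0][:,0]
def tri(ut,us):
    M=[np.c_[cv2.Rodrigues(P[n]["rvec"])[0],P[n]["tvec"].ravel()] for n in("top","scene")]
    M=[P[n]["mtx"]@m for n,m in zip(("top","scene"),M)]
    X=cv2.triangulatePoints(M[0],M[1],np.float64(ut).reshape(-1,2).T,np.float64(us).reshape(-1,2).T)
    return (X[:3]/X[3]).T
def blobs(m,amin=40,box=None):
    out=[]
    for c in cv2.findContours(m.astype(np.uint8),cv2.RETR_EXTERNAL,cv2.CHAIN_APPROX_NONE)[0]:
        r=cv2.minAreaRect(c);a=cv2.contourArea(c);x,y=r[0]
        if a>amin and (box is None or (box[0]<x<box[2] and box[1]<y<box[3])): out.append((a,r,c))
    return out
E
python3 - <<'E'
from h import *
t=cv2.imread("pics/top0.png");s=cv2.imread("pics/scene0.png")
T=cv2.cvtColor(t,cv2.COLOR_BGR2HSV);S=cv2.cvtColor(s,cv2.COLOR_BGR2HSV)
f=lambda H,lo,hi:cv2.inRange(H,lo,hi)>0
for nm,H,b in(("top",T,(60,180,440,310)),("scene",S,(180,140,490,330))):
    print(nm,"blue")
    for a,r,c in blobs(f(H,(100,110,50),(130,255,255)),100,b):
        hull=cv2.convexHull(c);q=cv2.approxPolyDP(hull,6,True)[:,0]
        print(a,np.round(r[0]),q.tolist(), np.round(onz(nm,q,14),0)[:,:2].tolist())
    print(nm,"bright")
    for a,r,c in blobs(f(H,(0,0,120),(180,60,255)),30,b): print(a,np.round(r[0],1),np.round(r[1],1),round(r[2],1))
# crops
c=np.hstack([cv2.resize(t[170:315,195:330],None,fx=3,fy=3,interpolation=2),cv2.resize(s[165:275,230:380],(395,435),interpolation=2)])
cv2.imwrite("pics/crop1.png",c)
# centre line profile
for (u,v) in((240,292),(300,243),(295,295),(298,193),(228,241),(215,291),(270,320)):print((u,v),T[v,u])
E
```

```text
top blue
2684.5 [393. 255.] [[391, 211], [421, 220], [396, 300], [366, 290]] [[625.0, -289.0], [606.0, -356.0], [427.0, -300.0], [447.0, -234.0]]
6652.5 [129. 242.] [[101, 193], [175, 207], [157, 293], [83, 278]] [[657.0, 375.0], [627.0, 202.0], [431.0, 237.0], [462.0, 408.0]]
top bright
595.5 [237.5 291.7] [38.2 17.8] 7.4
755.0 [294.1 295.5] [26.8 36.2] 80.2
163.0 [383.6 258.8] [12.5 26.8] 26.6
270.5 [302.1 241.7] [11.6 26.3] 86.8
107.0 [227.5 240.5] [13. 13.] 90.0
439.5 [398.6 230.2] [23.4 27.2] 18.4
scene blue
6241.5 [421. 276.] [[414, 233], [483, 274], [427, 331], [359, 276]] [[438.0, 237.0], [462.0, 409.0], [668.0, 377.0], [633.0, 206.0]]
492.0 [229. 171.] [[263, 165], [207, 189], [195, 177], [251, 155]] [[449.0, -235.0], [630.0, -279.0], [614.0, -347.0], [432.0, -299.0]]
scene bright
104519.5 [311.7 216.9] [516.1 359.4] 41.1
(240, 292) [ 22  26 176]
(300, 243) [ 18  31 162]
(295, 295) [ 19  29 168]
(298, 193) [ 19 145  97]
(228, 241) [15 51 50]
(215, 291) [  7 127  54]
(270, 320) [ 15  65 117]
```

View pics/crop1.png

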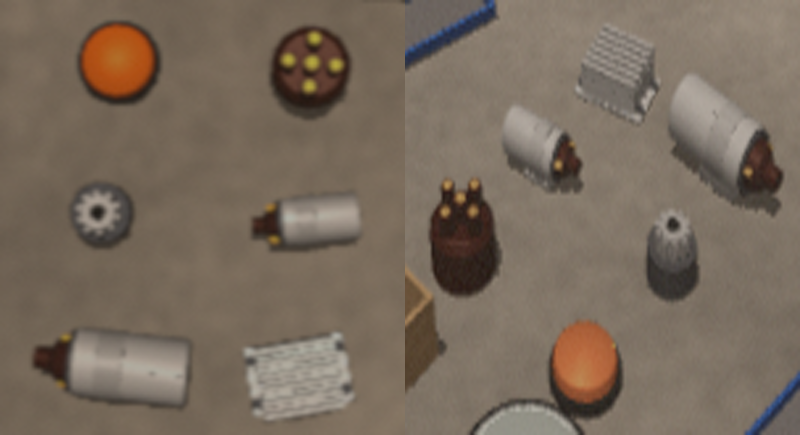

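The crop confirms the parts: brown cap with yellow towers at top-view (299,191), pinion (227,241), small coil (300,243), large coil (236,292), module (294,295). The towers of both coils point to image left, which is +y.

```bash
python3 - <<'E'
from h import *
t=cv2.imread("pics/top0.png")
T=cv2.cvtColor(t,cv2.COLOR_BGR2HSV)
f=lambda lo,hi:cv2.inRange(T,lo,hi)>0
sub=lambda m,b,amin=40:max(blobs(m,amin,b),key=lambda q:q[0])
def wr(c,z):
    w=onz("top",c[:,0],z)[:,:2].astype(np.float32);r=cv2.minAreaRect(w);q=cv2.boxPoints(r)
    e=q[1]-q[0] if np.linalg.norm(q[1]-q[0])>np.linalg.norm(q[2]-q[1]) else q[2]-q[1]
    return np.round(r[0],1),np.round(r[1],1),"long axis deg",round(np.degrees(np.arctan2(e[1],e[0]))%180,1)
bl=f((100,110,50),(130,255,255))
for n,b in(("tray3",(100,180,160,300)),("tray2",(370,210,420,300))): print(n,wr(sub(bl,b)[2],14))
br=f((0,0,120),(180,60,255))
for n,b,z in(("Lcan",(220,275,260,310),28),("Scan",(285,230,320,255),21),("module",(275,280,315,310),20),("module5",(275,280,315,310),5)): print(n,wr(sub(br,b)[2],z))
# dark round things: centre from sat/dark
dark=f((0,90,0),(15,255,110))
print("cap",[(a,np.round(onz("top",[r[0]],30),1)) for a,r,c in blobs(dark,40,(280,175,315,215))],[np.round(r[0],1) for a,r,c in blobs(dark,40,(280,175,315,215))])
pd=f((0,0,0),(180,255,85))
print("pin",[(a,np.round(r[0],1),np.round(r[1]),np.round(onz("top",[r[0]],27),1)) for a,r,c in blobs(pd,40,(210,225,245,260))])
yl=f((18,110,120),(35,255,255))
print("yellow",[(a,np.round(cv2.minEnclosingCircle(c)[0],1)) for a,r,c in blobs(yl,2,(280,175,315,210))])
X=tri([(299,190.7),(227.3,240.7),(207.7,289.3),(294.3,295.3),(101,193),(391,211),(366,290),(83,278)],[(250.9,215.3),(331.8,221.6),(372.4,210),(311.3,180.7),(427,331),(207,189),(263,165),(483,274)])
print(np.round(X,0)); print(np.round(onz("top",[(299,190.7)],54),1),np.round(onz("top",[(227.3,240.7)],42),1))
E
```

```text
tray3 (array([545.1, 305.1]), array([177.9, 202.6]), 'long axis deg', np.float32(170.2))
tray2 (array([ 526.8, -294.7]), array([ 73. , 190.1]), 'long axis deg', np.float32(161.9))
Lcan (array([439.5,  52.8]), array([85.2, 39.1]), 'long axis deg', np.float32(83.8))
Scan (array([552.7, -89.6]), array([26. , 59.2]), 'long axis deg', np.float32(94.1))
module (array([432.9, -73.2]), array([59. , 80.8]), 'long axis deg', np.float32(100.8))
module5 (array([431.2, -73.6]), array([59.9, 81.9]), 'long axis deg', np.float32(100.8))
cap [(507.5, array([[663.9, -78.8,  30. ]]))] [array([298., 192.])]
pin [(126.5, array([228.8, 241.3]), array([21., 21.]), array([[551.1,  74.9,  27. ]]))]
yellow [(8.0, array([297.5, 198.2])), (9.0, array([306.5, 191. ])), (10.0, array([298.2, 190.5])), (8.0, array([290.8, 189.5])), (6.0, array([299.5, 182. ]))]
[[ 664.  -80.   51.]
 [ 552.   77.   41.]
 [ 442.  122.   27.]
 [ 433.  -73.   22.]
 [ 659.  377.    5.]
 [ 625. -290.    5.]
 [ 448. -234.   14.]
 [ 462.  408.   14.]]
[[664.1 -80.2  54. ]] [[552.2  76.4  42. ]]
```

```bash
python3 -m jog '[[1,25,-49,-8,-0.128],[1,25,-49,-8,-0.128],[1,25,-49,-8,-0.128],[1,25,-49,-8,-0.128],[1,25,-49,-8,-0.128]]'; python3 -m jog '[[1,25,-49,-8,-0.128],[1,25,-49,-8,-0.128],[1,25,-49,-8,-0.128],[1,25,-49,-8,-0.128],[1,25,-49,-8,-0.128]]';python3 -m jog '[[1,22,-52,-10,-0.13],[1,0,0,0,0]]'
```

```text
time: 0.72
tcp_pos: [291.5, 355.7, 155.5]
orientation: [-3.142, 0.0, 2.229]
ft_force: [1.2, 0.6, 0.7]
finger_gap: 0.998
grasp_force: 0.0
time: 1.35
tcp_pos: [416.5, 111.0, 115.8]
orientation: [3.141, -0.0, 1.589]
ft_force: [1.7, 1.2, -0.1]
finger_gap: 1.003
grasp_force: 0.0
time: 1.6
tcp_pos: [438.6, 56.3, 105.4]
orientation: [-3.141, 0.002, 1.454]
ft_force: [0.4, -0.0, -0.5]
finger_gap: 1.002
grasp_force: 0.0
```

```bash
python3 -m jog '[[1,0,3,-25,0.009],[1,0,0,-25,0],[1,0,0,-25,0],[1,0,0,-15,0],[1,0,0,-5,0]]'; python3 -c "
from workcell import *
import cv2
s=get_state();print(s['tcp_pos'],s['orientation'])
cv2.imwrite('pics/s1.png',camera('scene')[130:270,230:430]);a=cv2.imread('pics/s1.png');cv2.imwrite('pics/s1.png',cv2.resize(a,None,fx=3,fy=3))"
```

```text
time: 2.22
tcp_pos: [437.4, 63.9, 10.3]
orientation: [-3.14, 0.0, 1.473]
ft_force: [0.3, 0.3, 0.1]
finger_gap: 0.999
grasp_force: 0.0
[437.44970836  63.87945213  10.27584693] [-3.14034249e+00  3.99386218e-04  1.47261808e+00]
```

View pics/s1.png

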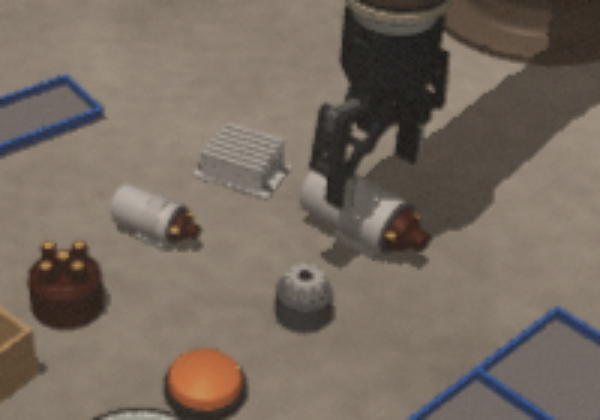

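The fingers straddle the can at crop (335,190), near its middle, and nothing is in the way. I close and lift.

```bash
python3 -m jog '[[0,0,0,0,0],[0,0,0,0,0],[0,0,0,0,0],[0,0,0,0,0],[0,0,0,0,0]]'; python3 -m jog '[[0,0,0,10,0],[0,0,0,20,0],[0,0,0,30,0],[0,0,0,30,0],[0,0,0,0,0]]'
```

```text
time: 2.9
tcp_pos: [441.3, 64.2, 15.5]
orientation: [3.137, -0.005, 1.471]
ft_force: [-14.7, -2.8, 78.7]
finger_gap: 0.148
grasp_force: 54.4
time: 3.52
tcp_pos: [439.5, 64.1, 102.9]
orientation: [3.138, -0.003, 1.472]
ft_force: [0.1, -0.2, -0.7]
finger_gap: 0.005
grasp_force: 0.0
```

```bash
python3 -c "
from h import *
a=camera('scene')[130:270,230:430];b=camera('top')[210:330,190:330]
cv2.imwrite('pics/s2.png',np.hstack([cv2.resize(a,(500,350)),cv2.resize(b,(300,350))]))
print(get_state()['joints'])"
```

```text
[-0.70961647  0.23524607  0.53111196  2.1542519  -0.16779304  0.78988125
 -0.17065647]
```

View pics/s2.png

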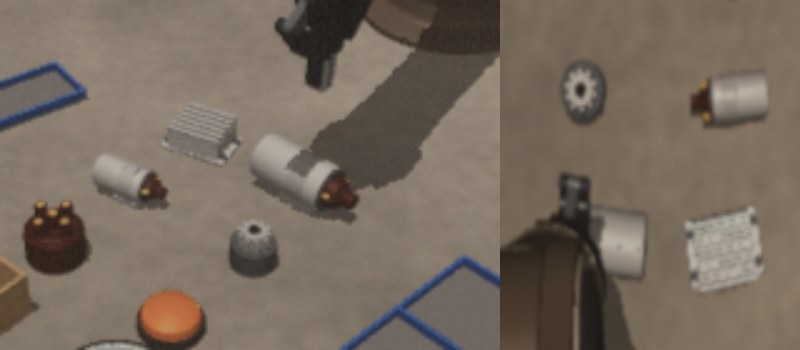

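```bash
python3 - <<'E'
from h import *
s=get_state();p=s["tcp_pos"];print(p,s["orientation"])
for n in P: 
    q=proj(n,[p,p+[0,0,60]]);print(n,q)
a=camera('scene')[90:230,290:430];b=camera('top')[240:310,190:260]
print("TCP in crop",(proj("scene",p)-[290,90])*2.857,(proj("top",p)-[190,240])*400/70+[400,0])
cv2.imwrite('pics/s3.png',np.hstack([cv2.resize(a,(400,400)),cv2.resize(b,(400,400))]))
E
```

```text
[437.95586086  63.83274549 100.94296658] [ 3.14105620e+00 -7.53803780e-04  1.47216974e+00]
scene [[355.16484527 176.65377163]
 [357.77683175 155.9561567 ]]
top [[228.69848397 295.98334536]
 [225.08273127 299.47567324]]
TCP in crop [[186.17596295 247.56982554]] [[621.13419409 319.90483064]]
```

View pics/s3.png

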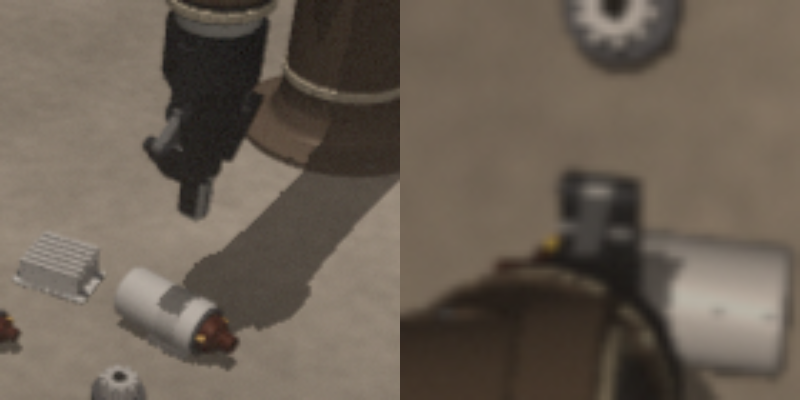

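The shut fingertip shows at scene pixel (359,166), but the reported TCP projects to (355,177). The tips therefore seem about 30 mm higher than reported, which explains the failed grasp (the pads closed on the top of the can). I test by touching bare bench gently.

```bash
python3 -m jog '[[0,-13,34,0,0],[0,-13,34,0,0],[0,-12,33,-20,0],[0,0,0,-40,0],[0,0,0,-30,0]]'; python3 -m jog '[[0,0,0,-4,0],[0,0,0,-4,0],[0,0,0,-4,0],[0,0,0,0,0]]'; python3 - <<'E'
from h import *
s=get_state();p=s["tcp_pos"];print(p,s["ft_force"])
q=proj("scene",p)[0];print((q-[q[0]//1-50,q[1]//1-60])*6)
x,y=int(q[0])-50,int(q[1])-60
a=camera('scene')[y:y+100,x:x+100];print(x,y)
cv2.imwrite('pics/s4.png',cv2.resize(a,(600,600)))
E
```

```text
time: 4.35
tcp_pos: [398.8, 164.6, 8.8]
orientation: [-3.14, 0.002, 1.473]
ft_force: [-0.2, 0.4, 0.0]
finger_gap: -0.004
grasp_force: 0.0
time: 4.85
tcp_pos: [400.3, 164.7, -0.7]
orientation: [3.141, -0.001, 1.472]
ft_force: [-0.3, -0.1, 0.3]
finger_gap: -0.004
grasp_force: 0.0
[400.29594088 164.7088065   -0.69726362] [-0.26843635 -0.1173334   0.31185106]
[300.05284261 364.50247411]
343 156
```

View pics/s4.png

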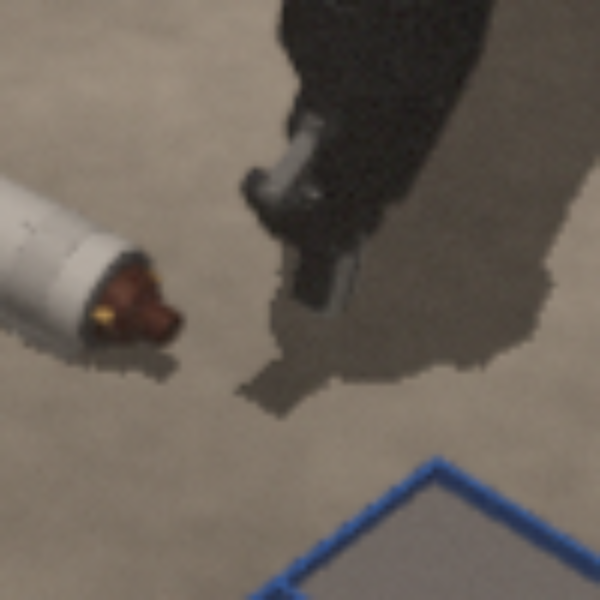

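The fingertip at (325,315) is still well off its shadow at (265,400), with the reported z at -0.7 and no force. I continue down.

```bash
g(){ grep -E 'tcp_pos|ft_force'; }; python3 -m jog '[[0,0,0,-6,0],[0,0,0,-6,0],[0,0,0,-4,0],[0,0,0,0,0]]'|g; python3 -m jog '[[0,0,0,-2,0],[0,0,0,-2,0],[0,0,0,0,0]]'|g; python3 -m jog '[[0,0,0,-2,0],[0,0,0,0,0]]'|g; python3 -m jog '[[0,0,0,-2,0],[0,0,0,0,0]]'|g;python3 -m jog '[[0,0,0,-2,0],[0,0,0,0,0]]'|g
```

```text
tcp_pos: [399.7, 164.3, -17.5]
ft_force: [0.3, 0.2, 0.5]
tcp_pos: [399.9, 164.5, -21.2]
ft_force: [0.0, -0.3, -0.9]
tcp_pos: [399.9, 164.5, -23.2]
ft_force: [-0.6, -0.0, 0.7]
tcp_pos: [399.9, 164.5, -25.2]
ft_force: [-0.3, -0.4, -0.7]
tcp_pos: [399.9, 164.5, -27.2]
ft_force: [-0.3, -0.8, 0.9]
```

```bash
g(){ grep -E 'tcp_pos|ft_force'; }; for i in 1; do python3 -m jog '[[0,0,0,-1.5,0],[0,0,0,0,0]]'|g; done; python3 -m jog '[[0,0,0,-1.5,0],[0,0,0,0,0]]'|g; python3 -m jog '[[0,0,0,-1.5,0],[0,0,0,0,0]]'|g
python3 - <<'E'
from h import *
p=get_state()["tcp_pos"]
q=proj("scene",p+[0,0,30])[0];x,y=int(q[0])-50,int(q[1])-50;print(x,y,(q-[x,y])*6)
cv2.imwrite('pics/s5.png',cv2.resize(camera('scene')[y:y+100,x:x+100],(600,600)))
E
```

```text
tcp_pos: [400.0, 164.5, -28.7]
ft_force: [-0.1, 0.4, -0.4]
tcp_pos: [399.9, 164.5, -30.2]
ft_force: [0.7, 0.8, -0.1]
tcp_pos: [399.9, 164.5, -31.7]
ft_force: [-0.9, -0.2, -0.1]
342 166 [305.6400791  305.59969899]
```

View pics/s5.png

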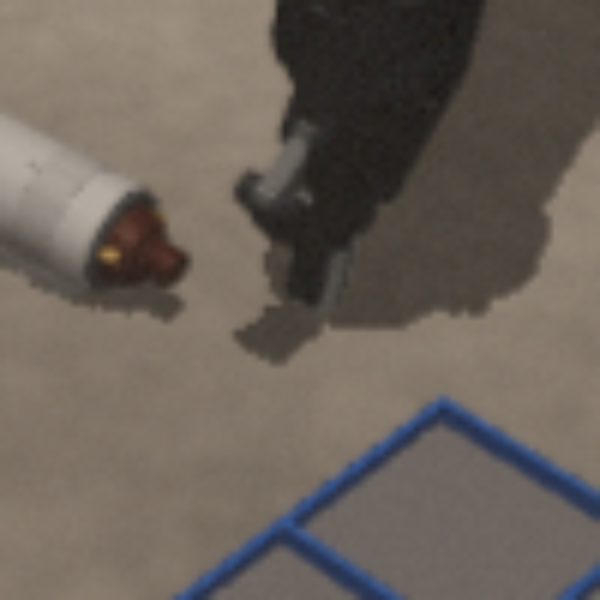

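Tip at crop (322,308) is close to its shadow but has not touched. I carry on in small steps.

```bash
g(){ grep -E 'tcp_pos|ft_force'; }; python3 -m jog '[[0,0,0,-1.5,0],[0,0,0,0,0]]'|g; python3 -m jog '[[0,0,0,-1.5,0],[0,0,0,0,0]]'|g; python3 -m jog '[[0,0,0,-1.5,0],[0,0,0,0,0]]'|g;  python3 -m jog '[[0,0,0,-1.5,0],[0,0,0,0,0]]'|g
```

```text
tcp_pos: [399.9, 164.5, -33.2]
ft_force: [-0.1, -0.2, 0.0]
tcp_pos: [399.9, 164.5, -34.7]
ft_force: [0.6, 0.1, 0.4]
tcp_pos: [400.1, 164.6, -35.4]
ft_force: [-3.3, -1.2, 15.8]
tcp_pos: [400.1, 164.7, -35.5]
ft_force: [-8.1, -4.0, 44.6]
```

```bash
python3 - <<'E'
from h import *
print(onz("scene",[(395.7,217.3),(390.3,215)],3.5))
cv2.imwrite("pics/c.png",camera("scene"))
a=cv2.imread("pics/c.png")[166:266,342:442]
v=cv2.cvtColor(a,cv2.COLOR_BGR2HSV)[35:65,35:65,2];print(v[::2,::2])
E
python3 -m jog '[[0,0,0,5,0],[0,0,0,20,0],[0,0,0,35,0],[0.5,0,0,35,0],[1,0,0,0,0]]'
python3 - <<'E'
from h import *
t=camera("top");T=cv2.cvtColor(t,cv2.COLOR_BGR2HSV);m=cv2.inRange(T,(0,0,120),(180,60,255))>0
for a,r,c in blobs(m,40,(200,225,320,310)):
    w=onz("top",c[:,0],28)[:,:2].astype(np.float32);r=cv2.minAreaRect(w);print(a,np.round(r,1) if 0 else r)
cv2.imwrite("pics/t2.png",t)
E
```

```text
[[402.58932211 172.70647476   3.5       ]
 [403.21627389 157.88898386   3.5       ]]
[[132 134 125  47  63  55  54  41  49  41  38  38  38  40  75]
 [131 130 132  91  40  40  44  37  39  36  43  33  41  41  77]
 [135 133 132 133  61  36  34  40  41  40  38  36  47  67  80]
 [134 134 132 129 122  66  45  39  41  40  37  40  82  73  78]
 [128 133 132 133 122  78  71  40  42  34  60  68  79  79  76]
 [129 131 133 134 122  73  68  39  39  41  83  60  74  75  75]
 [128 130 132 131 122  74  59  43  35  44  82  58  74  78  76]
 [134 131 129 130 132 121  55  40  38  51  76  80  77  78  77]
 [136 134 131 128 119  75  69  65  44  65  78  71  75  77  75]
 [137 135 135 125  73  70  72  70  77  89  78  75  70  71  73]
 [132 135  77  72  73  74  69  72  72 106 135 134 107 134 135]
 [132 132  91  69  74  73  75  77 133 133 133 134 134 135 134]
 [129 128 129 132  90  72  95 133 132 133 134 134 136 138 136]
 [132 132 132 131 132 124 133 134 132 134 132 133 133 135 135]
 [130 130 131 131 129 130 131 129 131 132 136 136 134 136 134]]
time: 9.0
tcp_pos: [401.5, 165.5, 59.3]
orientation: [3.138, -0.003, 1.472]
ft_force: [0.4, 0.3, -0.2]
finger_gap: 0.421
grasp_force: 0.0
635.5 ((439.4235534667969, 53.20564651489258), (86.51100158691406, 40.690189361572266), 84.0524673461914)
784.0 ((433.58062744140625, -72.9867172241211), (58.95201110839844, 80.8462142944336), 10.799850463867188)
286.0 ((552.364013671875, -89.17446899414062), (27.159387588500977, 59.06378936767578), 5.680056571960449)
114.0 ((553.5905151367188, 78.14111328125), (29.135034561157227, 31.104724884033203), 27.447994232177734)
```

Touch at reported z = -35 means the true tip z is the reported z + 35, and laterally it agrees (tip about (400,165)). The coil has not moved. I regrasp 35 mm deeper.

```bash
python3 -m jog '[[1,12,-34,0,0],[1,12,-34,0,0],[1,12,-34,0,0],[1,0,0,0,0]]'; python3 -m jog '[[1,0,0,-25,0],[1,0,0,-25,0],[1,0,0,-20,0],[1,0,0,-12,0],[1,0,0,0,0]]'
```

```text
time: 9.55
tcp_pos: [435.9, 59.8, 56.5]
orientation: [-3.141, 0.002, 1.467]
ft_force: [0.0, 0.5, 0.6]
finger_gap: 0.998
grasp_force: 0.0
time: 10.18
tcp_pos: [435.0, 62.6, -25.5]
orientation: [-3.139, 0.001, 1.472]
ft_force: [0.9, -0.1, -0.2]
finger_gap: 1.003
grasp_force: 0.0
```

```bash
python3 -m jog '[[0,2,0,0,0],[0,0,0,0,0],[0,0,0,0,0],[0,0,0,0,0],[0,0,0,0,0]]'; python3 -m jog '[[0,0,0,10,0],[0,0,0,25,0],[0,0,0,40,0],[0,0,0,35,0],[0,0,0,0,0]]'
```

```text
time: 10.8
tcp_pos: [439.5, 62.8, -23.4]
orientation: [3.139, -0.001, 1.472]
ft_force: [0.1, -0.6, 6.9]
finger_gap: 0.565
grasp_force: 60.7
time: 11.42
tcp_pos: [439.3, 63.1, 87.6]
orientation: [3.138, -0.003, 1.472]
ft_force: [0.2, 0.4, -4.6]
finger_gap: 0.567
grasp_force: 63.6
```

```bash
python3 -m jog '[[0,11.7,28.7,0,0.15],[0,11.7,28.7,0,0.15],[0,11.7,28.7,0,0.15],[0,11.7,28.7,0,0.15],[0,11.7,28.7,0,0.15]]'; python3 -m jog '[[0,11.7,28.7,0,0.15],[0,11.7,28.7,0,0.15],[0,11.7,28.7,0,0.15],[0,11.7,28.7,0,0.15],[0,11.7,28.7,0,0.148]]'; python3 -m jog '[[0,0,0,0,0],[0,0,0,0,0]]'
```

```text
time: 12.05
tcp_pos: [495.4, 206.6, 83.7]
orientation: [-3.139, -0.001, 2.227]
ft_force: [0.5, -0.1, -4.0]
finger_gap: 0.56
grasp_force: 63.3
time: 12.68
tcp_pos: [553.9, 349.8, 83.1]
orientation: [-3.14, -0.003, 2.975]
ft_force: [0.6, -0.7, -4.7]
finger_gap: 0.566
grasp_force: 63.2
time: 12.92
tcp_pos: [553.9, 348.2, 83.5]
orientation: [-3.139, -0.002, 2.968]
ft_force: [0.4, 0.3, -3.6]
finger_gap: 0.565
grasp_force: 63.4
```

```bash
g(){ grep -E 'tcp_pos|ft_force'; }; python3 -m jog '[[0,3,2,-25,0],[0,0,0,-30,0],[0,0,0,-25,0],[0,0,0,-15,0],[0,0,0,0,0]]'|g; python3 -m jog '[[0,0,0,-2,0],[0,0,0,0,0]]'|g; python3 -m jog '[[0,0,0,-2,0],[0,0,0,0,0]]'|g;  python3 -m jog '[[0,0,0,-2,0],[0,0,0,0,0]]'|g
```

```text
tcp_pos: [557.1, 350.4, -10.8]
ft_force: [0.6, 0.8, -3.9]
tcp_pos: [558.6, 351.9, -10.6]
ft_force: [-0.2, -0.2, -4.0]
tcp_pos: [558.0, 351.6, -13.4]
ft_force: [0.3, -0.6, -5.3]
tcp_pos: [557.8, 351.5, -15.8]
ft_force: [-0.2, -0.9, -4.2]
```

```bash
g(){ grep -E 'tcp_pos|ft_force'; }; python3 -m jog '[[0,0,0,-2,0],[0,0,0,0,0]]'|g; python3 -m jog '[[0,0,0,-1.5,0],[0,0,0,0,0]]'|g; python3 -m jog '[[0,0,0,-1.5,0],[0,0,0,0,0]]'|g
```

```text
tcp_pos: [557.8, 351.5, -17.8]
ft_force: [-0.3, -0.7, -3.9]
tcp_pos: [558.0, 351.6, -19.2]
ft_force: [0.4, -0.2, -3.6]
tcp_pos: [558.0, 351.6, -19.3]
ft_force: [-3.7, -2.3, 6.5]
```

```bash
python3 - <<'E'
from h import *
s=get_state();print(s["tcp_pos"],s["ft_force"],s["time"])
q=proj("scene",s["tcp_pos"]+[0,0,50])[0].astype(int)
x,y=q[0]-60,q[1]-60
cv2.imwrite('pics/p1.png',cv2.resize(camera('scene')[y:y+110,x:x+130],(709,600)))
E
```

```text
[558.04571812 351.63940858 -19.30317004] [-3.70811783 -2.29570017  6.46230076] 15.05
```

View pics/p1.png

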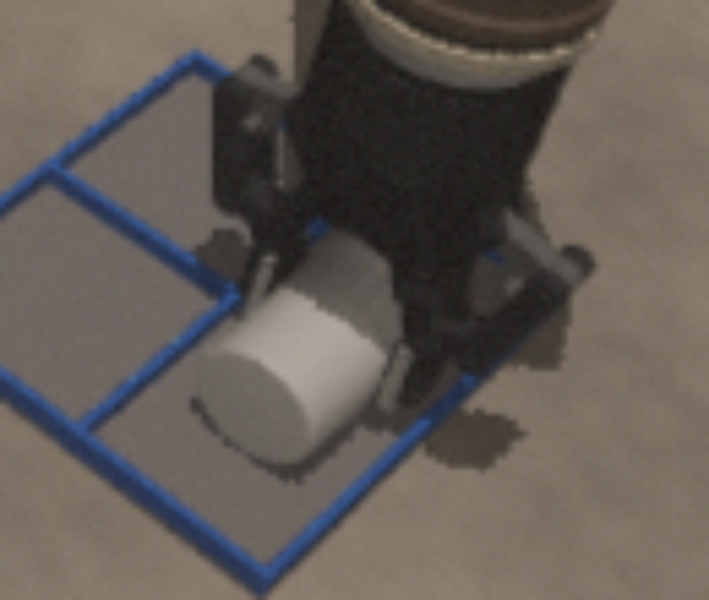

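The coil lies in the long compartment, can end at (255,410), clear of the walls, and the force confirms floor contact. I release, rise, and go to the cap.

```bash
python3 -m jog '[[0.68,0,0,0,0],[0.68,0,0,0,0],[0.68,0,0,0,0],[0.68,0,0,15,0],[0.7,0,0,25,0]]'; python3 -m jog '[[1,0,0,30,0],[1,0,0,30,0],[1,12,-48,0,0],[1,12,-48,0,0],[1,12,-48,0,0]]'|head -2;  python3 -m jog '[[1,12,-48,0,0],[1,12,-48,0,0],[1,12,-48,0,0],[1,12,-48,0,0],[1,11,-48,0,0]]'|head -2; python3 -m jog '[[1,11,-48,0,0],[1,0,0,0,0],[1,0,0,0,0]]'
```

```text
time: 15.72
tcp_pos: [557.6, 351.3, 19.8]
orientation: [-3.141, -0.001, 2.97]
ft_force: [-0.1, -0.2, 0.0]
finger_gap: 0.697
grasp_force: 0.0
time: 16.35
tcp_pos: [594.7, 206.3, 80.8]
time: 16.98
tcp_pos: [653.7, -34.0, 80.7]
time: 17.35
tcp_pos: [664.1, -79.9, 80.1]
orientation: [3.141, 0.0, 2.97]
ft_force: [0.0, 1.0, -0.4]
finger_gap: 1.0
grasp_force: 0.0
```

```bash
python3 -m jog '[[1,0,0,-30,0],[1,0,0,-30,0],[1,0,0,-20,0],[1,0,0,-12,0],[1,0,0,-8,0]]'; python3 -m jog '[[1,0,0,-5,0],[0,0,0,0,0],[0,0,0,0,0],[0,0,0,0,0],[0,0,0,0,0]]'; python3 -m jog '[[0,0,0,0,0],[0,0,0,0,0]]'
```

```text
time: 17.98
tcp_pos: [664.3, -80.0, -20.7]
orientation: [3.141, 0.0, 2.97]
ft_force: [0.0, -0.0, 1.0]
finger_gap: 0.998
grasp_force: 0.0
time: 18.6
tcp_pos: [664.8, -80.7, -24.4]
orientation: [3.141, 0.002, 2.97]
ft_force: [-1.8, 0.9, 6.6]
finger_gap: 0.678
grasp_force: 64.7
time: 18.85
tcp_pos: [664.8, -80.7, -24.4]
orientation: [3.141, 0.002, 2.97]
ft_force: [0.1, 0.2, 6.3]
finger_gap: 0.678
grasp_force: 64.7
```

```bash
python3 -m jog '[[0,0,0,15,0],[0,0,0,30,0],[0,0,0,35,0],[0,0,0,20,0],[0,-10,42,0,0]]'; python3 -m jog '[[0,-10,42,0,0],[0,-10,42,0,0],[0,-10,42,0,0],[0,-10,42,0,0],[0,-9,42,0,0]]'|head -2;  python3 -m jog '[[0,-9,42,0,0],[0,-9,43,0,0],[0,0,0,0,0],[0,0,0,0,0]]'
```

```text
time: 19.48
tcp_pos: [655.6, -43.1, 77.0]
orientation: [-3.14, 0.005, 2.963]
ft_force: [0.6, 0.6, -2.2]
finger_gap: 0.679
grasp_force: 64.3
time: 20.1
tcp_pos: [604.3, 172.8, 74.5]
time: 20.6
tcp_pos: [586.9, 255.9, 74.3]
orientation: [-3.141, -0.0, 2.97]
ft_force: [0.5, -0.6, -1.0]
finger_gap: 0.676
grasp_force: 64.4
```

```bash
g(){ grep -E 'tcp_pos|ft_force'; }; python3 -m jog '[[0,0,0,-30,0],[0,0,0,-30,0],[0,0,0,-20,0],[0,0,0,-10,0],[0,0,0,0,0]]'|g; python3 -m jog '[[0,0,0,-2,0],[0,0,0,0,0],[0,0,0,0,0]]'|g; python3 -m jog '[[0,0,0,-1.5,0],[0,0,0,0,0]]'|g;  python3 -m jog '[[0,0,0,-1.5,0],[0,0,0,0,0]]'|g
```

```text
tcp_pos: [587.0, 256.0, -15.9]
ft_force: [0.2, 0.8, -0.6]
tcp_pos: [587.3, 256.8, -17.0]
ft_force: [-0.1, 0.2, -1.2]
tcp_pos: [586.9, 256.6, -19.2]
ft_force: [-0.2, 0.0, -0.9]
tcp_pos: [587.1, 256.6, -20.4]
ft_force: [-1.6, -0.6, 2.4]
```

```bash
python3 -m jog '[[0.8,0,0,0,0],[0.8,0,0,0,0],[0.8,0,0,0,0],[0.8,0,0,15,0],[0.8,0,0,30,0]]'; python3 -m jog '[[1,0,0,30,0],[1,0,0,30,0],[1,-19,-41,0,-0.15],[1,-19,-41,0,-0.15],[1,-19,-41,0,-0.15]]'|head -2;  python3 -m jog '[[1,-19,-41,0,-0.15],[1,-19,-41,0,-0.15],[1,-19,-41,0,-0.15],[1,-20,-42,0,-0.155],[1,-20,-42,0,-0.155]]'|head -2; python3 -m jog '[[1,0,0,0,0],[1,0,0,0,0]]'
```

```text
time: 22.72
tcp_pos: [586.3, 256.2, 24.6]
orientation: [-3.14, -0.002, 2.97]
ft_force: [0.3, -0.1, 0.5]
finger_gap: 0.794
grasp_force: 0.0
time: 23.35
tcp_pos: [529.7, 132.5, 85.7]
time: 23.98
tcp_pos: [432.8, -74.5, 85.5]
time: 24.22
tcp_pos: [433.8, -72.8, 85.1]
orientation: [3.14, -0.0, 1.761]
ft_force: [0.1, 0.6, -0.1]
finger_gap: 1.002
grasp_force: 0.0
```

```bash
python3 -m jog '[[1,0,0,-35,0],[1,0,0,-35,0],[1,0,0,-25,0],[1,0,0,-11,0],[1,0,0,-5,0]]'|head -2; python3 -m jog '[[1,0,0,0,0],[0,0,0,0,0],[0,0,0,0,0],[0,0,0,0,0],[0,0,0,0,0]]';  python3 -m jog '[[0,0,0,15,0],[0,0,0,30,0],[0,0,0,40,0],[0,0,0,25,0],[0,0,0,0,0]]'
```

```text
time: 24.85
tcp_pos: [433.4, -72.8, -26.8]
time: 25.48
tcp_pos: [433.6, -73.4, -25.7]
orientation: [3.14, -0.0, 1.76]
ft_force: [-1.2, -0.2, 10.2]
finger_gap: 0.592
grasp_force: 62.0
time: 26.1
tcp_pos: [434.3, -73.4, 85.5]
orientation: [3.137, 0.0, 1.76]
ft_force: [0.3, 0.4, -3.6]
finger_gap: 0.595
grasp_force: 64.1
```

```bash
python3 -m jog '[[0,7,43,0,0.15],[0,7,43,0,0.15],[0,7,43,0,0.15],[0,7,43,0,0.15],[0,7,43,0,0.15]]'|head -2; python3 -m jog '[[0,7,43,0,0.15],[0,7,44,0,0.155],[0,6,44,0,0.155],[0,0,0,0,0],[0,0,0,0,0]]'
```

```text
time: 26.72
tcp_pos: [467.3, 142.7, 82.5]
time: 27.35
tcp_pos: [487.2, 271.5, 82.2]
orientation: [-3.14, -0.002, 2.969]
ft_force: [0.4, -0.7, -2.2]
finger_gap: 0.599
grasp_force: 63.9
```

```bash
g(){ grep -E 'tcp_pos|ft_force'; }; python3 -m jog '[[0,1.5,1.5,-30,0],[0,0,0,-35,0],[0,0,0,-23,0],[0,0,0,-12,0],[0,0,0,0,0]]'|g; python3 -m jog '[[0,0,0,-2,0],[0,0,0,0,0],[0,0,0,0,0]]'|g; python3 -m jog '[[0,0,0,-1.5,0],[0,0,0,0,0]]'|g;  python3 -m jog '[[0,0,0,-1.2,0],[0,0,0,0,0]]'|g
```

```text
tcp_pos: [489.2, 272.9, -17.2]
ft_force: [0.0, -0.4, -1.6]
tcp_pos: [489.8, 274.3, -18.0]
ft_force: [-0.4, 0.0, -2.2]
tcp_pos: [489.4, 274.1, -20.1]
ft_force: [-0.3, 0.1, -2.9]
tcp_pos: [489.4, 274.0, -21.4]
ft_force: [-0.4, 0.1, -2.3]
```

```bash
g(){ grep -E 'tcp_pos|ft_force'; }; python3 -m jog '[[0,0,0,-1,0],[0,0,0,0,0]]'|g; python3 -m jog '[[0,0,0,-0.7,0],[0,0,0,0,0]]'|g
```

```text
tcp_pos: [489.5, 274.0, -21.6]
ft_force: [-1.6, -1.6, 6.7]
tcp_pos: [489.5, 274.1, -21.6]
ft_force: [-5.8, -2.9, 13.8]
```

```bash
python3 -m jog '[[0.72,0,0,0.5,0],[0.72,0,0,0,0],[0.72,0,0,0,0],[0.72,0,0,15,0],[0.72,0,0,30,0]]'; python3 -m jog '[[1,0,0,30,0],[1,0,0,30,0],[1,7,-40,0,-0.147],[1,7,-40,0,-0.147],[1,7,-40,0,-0.147]]'|head -2;  python3 -m jog '[[1,7,-40,0,-0.147],[1,7,-40,0,-0.147],[1,6,-40,0,-0.147],[1,6,-40,0,-0.147],[1,6,-39,0,-0.147]]'|head -2; python3 -m jog '[[1,6,-39,0,-0.144],[1,0,0,0,0],[1,0,0,0,0]]'
python3 - <<'E'
from h import *
a=camera("top");cv2.imwrite("pics/t3.png",np.hstack([cv2.resize(a[180:310,70:200],(400,400)),cv2.resize(a[200:300,255:355],(400,400))]))
E
```

```text
time: 29.98
tcp_pos: [488.8, 273.6, 22.7]
orientation: [-3.14, -0.002, 2.97]
ft_force: [-0.7, 0.3, 1.5]
finger_gap: 0.721
grasp_force: 0.0
time: 30.6
tcp_pos: [510.9, 153.0, 83.7]
time: 31.22
tcp_pos: [542.9, -46.1, 83.6]
time: 31.6
tcp_pos: [548.5, -83.1, 82.9]
orientation: [3.141, -0.001, 1.651]
ft_force: [0.4, 0.4, -0.7]
finger_gap: 0.997
grasp_force: 0.0
```

View pics/t3.png

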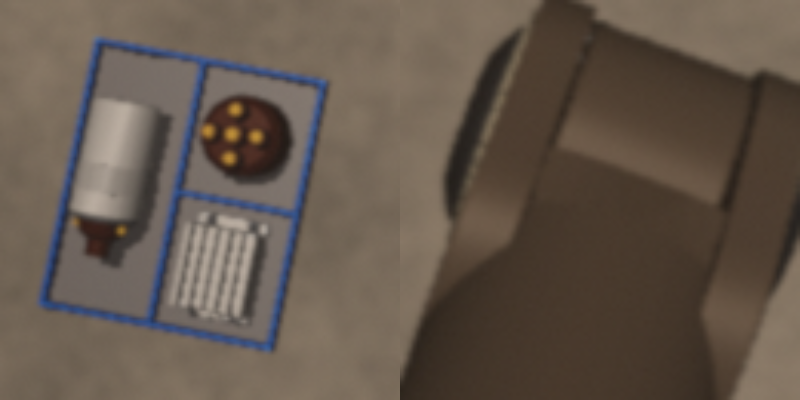

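Tray3 looks right. Large coil can is at (115,160) along the long compartment, cap at (240,135), module at (220,265), all inside the walls. Next, the small coil.

```bash
python3 -m jog '[[1,0,0,-35,0],[1,0,0,-35,0],[1,0,0,-25,0],[1,0,0,-8,0],[1,0,0,-4,0]]'|head -2; python3 -m jog '[[1,0,0,0,0],[0,0,0,0,0],[0,0,0,0,0],[0,0,0,0,0],[0,0,0,0,0]]'; python3 -m jog '[[0,0,0,0,0],[0,0,0,0,0]]';  python3 -m jog '[[0,0,0,15,0],[0,0,0,30,0],[0,0,0,40,0],[0,0,0,25,0],[0,0,0,0,0]]'
```

```text
time: 32.28
tcp_pos: [548.8, -83.2, -24.3]
time: 32.9
tcp_pos: [549.2, -84.0, -23.7]
orientation: [3.14, -0.0, 1.65]
ft_force: [-0.9, 0.3, 5.8]
finger_gap: 0.4
grasp_force: 59.2
time: 33.15
tcp_pos: [549.2, -84.0, -23.7]
orientation: [3.14, -0.0, 1.65]
ft_force: [-1.2, 0.7, 6.6]
finger_gap: 0.401
grasp_force: 59.2
time: 33.78
tcp_pos: [549.8, -84.1, 87.8]
orientation: [3.138, 0.0, 1.65]
ft_force: [-0.4, 0.2, -1.6]
finger_gap: 0.4
grasp_force: 60.3
```

```bash
python3 -m jog '[[0,-7.5,-28.7,0,0.168],[0,-7.5,-28.7,0,0.168],[0,-7.5,-28.7,0,0.168],[0,-7.5,-28.7,0,0.168],[0,-7.5,-28.7,0,0.168]]'|head -3; python3 -m jog '[[0,-7.5,-28.7,0,0.168],[0,-7.5,-28.7,0,0.168],[0,0,0,0,0],[0,0,0,0,0]]'; python3 -c "
from workcell import *;print(get_state()['joints'])"
```

```text
time: 34.4
tcp_pos: [509.7, -227.9, 84.2]
orientation: [-3.141, -0.002, 2.495]
time: 34.9
tcp_pos: [495.5, -283.9, 84.5]
orientation: [3.141, -0.002, 2.824]
ft_force: [1.2, -0.2, -1.9]
finger_gap: 0.394
grasp_force: 60.3
[ 0.23462944  0.44762789  0.26502239  1.85778839 -0.15123758  0.85744752
  1.82731384]
```

```bash
g(){ grep -E 'tcp_pos|ft_force'; }; python3 -m jog '[[0,1.5,-1,-35,0],[0,0,0,-35,0],[0,0,0,-20,0],[0,0,0,-8,0],[0,0,0,0,0]]'|g; python3 -m jog '[[0,0,0,-2,0],[0,0,0,0,0],[0,0,0,0,0]]'|g; python3 -m jog '[[0,0,0,-1.2,0],[0,0,0,0,0]]'|g;  python3 -m jog '[[0,0,0,-1.2,0],[0,0,0,0,0]]'|g
```

```text
tcp_pos: [497.6, -285.0, -12.8]
ft_force: [0.2, -0.5, -1.3]
tcp_pos: [497.8, -286.0, -14.0]
ft_force: [0.3, 0.6, -2.4]
tcp_pos: [497.4, -285.9, -15.7]
ft_force: [0.4, 0.0, -1.9]
tcp_pos: [497.4, -285.8, -17.1]
ft_force: [-0.5, -0.2, -2.5]
```

```bash
g(){ grep -E 'tcp_pos|ft_force'; }; python3 -m jog '[[0,0,0,-1,0],[0,0,0,0,0]]'|g; python3 -m jog '[[0,0,0,-1,0],[0,0,0,0,0]]'|g; python3 -m jog '[[0,0,0,-1,0],[0,0,0,0,0]]'|g
python3 - <<'E'
from h import *
s=get_state();q=proj("scene",s["tcp_pos"]+[0,0,45])[0].astype(int)
x,y=q[0]-50,q[1]-50
cv2.imwrite('pics/p2.png',cv2.resize(camera('scene')[y:y+90,x:x+100],(660,594)))
E
```

```text
tcp_pos: [497.4, -285.8, -18.0]
ft_force: [-0.2, -0.2, -2.6]
tcp_pos: [497.4, -285.8, -19.0]
ft_force: [-0.8, 0.4, -2.2]
tcp_pos: [497.6, -285.9, -19.6]
ft_force: [-0.8, -0.2, 2.3]
```

View pics/p2.png

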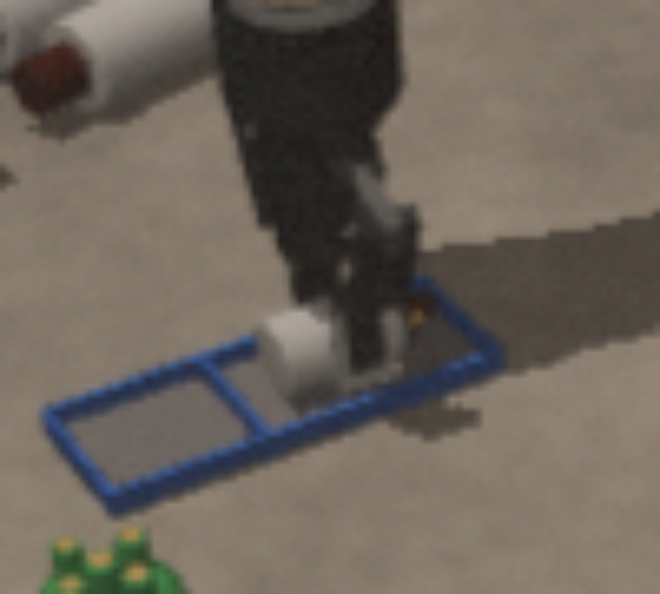

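The small coil rests in the longer compartment, can end at (285,355) clear of the divider at (235,400) and tower at (420,310). I release and go to the pinion.

```bash
python3 -m jog '[[0.52,0,0,0,0],[0.52,0,0,0,0],[0.52,0,0,0,0],[0.52,0,0,15,0],[0.6,0,0,30,0]]'; python3 -m jog '[[1,0,0,30,0],[1,0,0,30,0],[1,6,40,0,0],[1,6,40,0,0],[1,6,40,0,0]]'|head -2;  python3 -m jog '[[1,6,40,0,0],[1,6,40,0,0],[1,6,40,0,0],[1,6,40,0,0],[1,6,40,0,0]]'|head -2; python3 -m jog '[[1,6,41,0,0],[1,0,0,0,0],[1,0,0,0,0]]'
```

```text
time: 37.83
tcp_pos: [496.8, -285.5, 25.4]
orientation: [3.141, -0.002, 2.826]
ft_force: [0.2, 0.1, 0.0]
finger_gap: 0.602
grasp_force: 0.0
time: 38.45
tcp_pos: [515.9, -164.8, 86.4]
time: 39.08
tcp_pos: [545.9, 35.4, 86.3]
time: 39.45
tcp_pos: [551.5, 74.6, 85.7]
orientation: [-3.141, 0.001, 2.826]
ft_force: [0.4, -0.3, 0.2]
finger_gap: 0.999
grasp_force: 0.0
```

```bash
python3 -m jog '[[1,0,1,-35,0],[1,0,0,-35,0],[1,0,0,-25,0],[1,0,0,-11,0],[1,0,0,-5,0]]'|head -2; python3 -m jog '[[1,0,0,0,0],[0,0,0,0,0],[0,0,0,0,0],[0,0,0,0,0],[0,0,0,0,0]]'; python3 -m jog '[[0,0,0,0,0]]'|head -2;  python3 -m jog '[[0,0,0,15,0],[0,0,0,30,0],[0,0,0,40,0],[0,0,0,25,0],[0,0,0,0,0]]'
```

```text
time: 40.08
tcp_pos: [551.7, 75.1, -25.8]
time: 40.7
tcp_pos: [552.0, 76.5, -24.8]
orientation: [3.141, 0.001, 2.826]
ft_force: [-2.4, 0.1, 8.9]
finger_gap: 0.511
grasp_force: 60.0
time: 40.83
tcp_pos: [552.0, 76.5, -24.8]
time: 41.45
tcp_pos: [552.9, 76.4, 86.4]
orientation: [3.139, 0.004, 2.826]
ft_force: [0.4, -1.0, -4.2]
finger_gap: 0.509
grasp_force: 62.0
```

```bash
python3 -m jog '[[0,3,-43,0,0],[0,3,-43,0,0],[0,3,-43,0,0],[0,3,-43,0,0],[0,3,-43,0,0]]'|head -2; python3 -m jog '[[0,3,-43,0,0],[0,3,-43,0,0],[0,3,-44,0,0],[0,4,-44,0,0],[0,0,0,0,0]]'|head -2; python3 -m jog '[[0,0,0,0,0]]'
```

```text
time: 42.08
tcp_pos: [565.5, -139.9, 82.6]
time: 42.7
tcp_pos: [577.1, -317.9, 82.3]
time: 42.82
tcp_pos: [578.6, -311.9, 82.4]
orientation: [3.141, -0.003, 2.826]
ft_force: [0.2, 0.8, -2.8]
finger_gap: 0.509
grasp_force: 62.1
```

```bash
g(){ grep -E 'tcp_pos|ft_force'; }; python3 -m jog '[[0,2,-0.5,-35,0],[0,0,0,-35,0],[0,0,0,-20,0],[0,0,0,-8,0],[0,0,0,0,0]]'|g; python3 -m jog '[[0,0,0,-2,0],[0,0,0,0,0],[0,0,0,0,0]]'|g; python3 -m jog '[[0,0,0,-1,0],[0,0,0,0,0]]'|g;  python3 -m jog '[[0,0,0,-1,0],[0,0,0,0,0]]'|g
```

```text
tcp_pos: [581.7, -313.1, -13.8]
ft_force: [0.4, -0.7, -3.1]
tcp_pos: [581.8, -313.5, -15.3]
ft_force: [1.3, -0.2, -2.5]
tcp_pos: [581.4, -313.3, -17.0]
ft_force: [-0.0, 0.3, -3.1]
tcp_pos: [581.4, -313.3, -18.1]
ft_force: [-0.2, -0.1, -2.7]
```

```bash
g(){ grep -E 'tcp_pos|ft_force'; }; python3 -m jog '[[0,0,0,-1,0],[0,0,0,0,0]]'|g; python3 -m jog '[[0,0,0,-1,0],[0,0,0,0,0]]'|g; python3 -m jog '[[0,0,0,-0.8,0],[0,0,0,0,0]]'|g
```

```text
tcp_pos: [581.4, -313.3, -19.0]
ft_force: [0.0, 0.2, -1.8]
tcp_pos: [581.4, -313.3, -20.0]
ft_force: [0.2, -0.0, -2.8]
tcp_pos: [581.5, -313.3, -20.6]
ft_force: [-1.3, -0.2, -1.1]
```

Contact has begun. A last half-millimetre, then I release, rise and move clear.

```bash
python3 -m jog '[[0,0,0,-0.5,0],[0,0,0,0,0]]'|grep ft_; python3 -m jog '[[0.64,0,0,0,0],[0.64,0,0,0,0],[0.64,0,0,0,0],[0.64,0,0,15,0],[0.64,0,0,30,0]]'; python3 -m jog '[[0.8,0,0,30,0],[1,0,0,30,0],[1,-15,45,0,0],[1,-15,45,0,0],[1,-15,45,0,0]]'|head -2;  python3 -m jog '[[1,-15,45,0,0],[1,-15,45,0,0],[1,-15,45,0,0],[1,-15,45,0,0],[1,0,0,0,0]]'
python3 - <<'E'
from h import *
a=camera("top");b=camera("scene");s=a[180:310,70:200];t=a[200:310,350:440]
cv2.imwrite("pics/f.png",np.hstack([cv2.resize(s,(270,400)),cv2.resize(t,(270,400)),cv2.resize(b[145:200,185:275],(260,400))][0:2]+[cv2.resize(b[150:195,190:270],(260,400))]))
o=cv2.imread("pics/top0.png")
for nm,bx in(("lamp",(218,175,250,206)),("headlamp",(190,108,246,164)),("carton",(280,115,345,168))):
    x,y,X,Y=bx;print(nm,np.abs(a[y:Y,x:X].astype(int)-o[y:Y,x:X]).mean().round(1))
E
```

```text
ft_force: [-2.5, 1.4, 5.9]
time: 45.95
tcp_pos: [580.7, -313.0, 23.9]
orientation: [3.141, -0.002, 2.826]
ft_force: [-0.5, 0.2, 0.2]
finger_gap: 0.641
grasp_force: 0.0
time: 46.58
tcp_pos: [536.4, -177.2, 85.0]
time: 47.2
tcp_pos: [475.9, 5.4, 84.8]
orientation: [3.14, 0.0, 2.832]
ft_force: [1.3, -0.4, 0.4]
finger_gap: 0.998
grasp_force: 0.0
lamp 4.9
headlamp 6.0
carton 4.3
```

View pics/f.png

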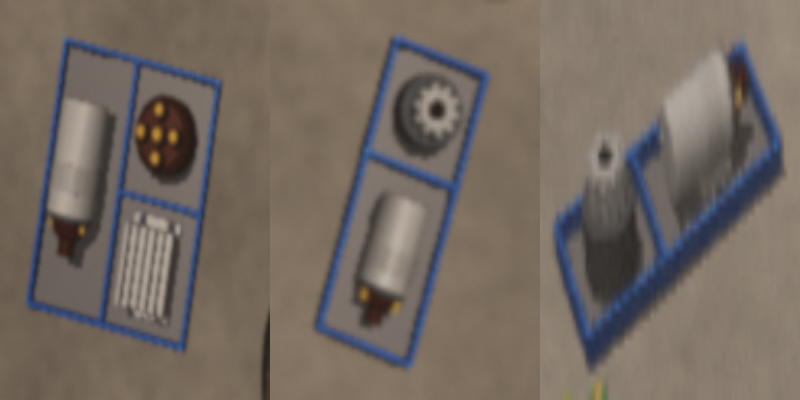

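All five parts sit inside their compartments: pinion (430,110), small coil (390,245), large coil (80,165), cap (165,135), module (150,265). The lamp, headlamp and carton are unchanged.

```bash
python3 -m jog '[[1,0,0,0,0],[1,0,0,0,0]]'|head -2; python3 -c "
from workcell import *
print(order.close_job())"
```

```text
time: 47.55
tcp_pos: [476.8, 0.5, 83.9]
the job is handed in; nothing more can be done
None
```

Both ignition kits are made up and the job was handed in at about 48 s of 115 s: the last pictures show all five parts upright inside their compartments, released, with the lamp, headlamp and carton unmoved; the first grasp of the large coil missed because the fingertips sit 35 mm above the reported TCP, and I corrected for that.

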